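# Open the child-resistant tub on the pantry counter

### The job

Open the squat, wide white tub: press its child-resistant cap down hard and, keeping it pressed, turn it anticlockwise (seen from above) as far as it goes, then let go so that the cap springs back up. Leave the cap of the tall slim bottle shut.

Things in the scene. Friction and masses are not known exactly. Their poses are not given: they have to be found in the camera images.
- tub_cap (a point): Top centre of the squat white tub's cap, on its turning axis; z up. Cap: round, white, ribbed, 54 mm diameter, 30 mm tall, top 132 mm above the counter; grasp from any direction. Under it 12 mm of bare neck, then the shoulder. Tub 90 mm wide, fixed in a 120 mm square wooden holder. Cap presses down 9 mm against a spring (7 N to start, 13 N at the stop); this point sinks with it.
- tub_turn (a joint): Turn of the tub's cap, rad: 0 shut, growing anticlockwise seen from above to a stop at 1.2 (open); starts at 0 to 0.12, moves easily. Lugs stop it at about 0.2 unless it is pressed at least 5 mm of its 9 (about 10.5 N). Keep it pressed until past 0.8; beyond that it springs fully up when let go and stays open.
- bottle_cap (a point): Top centre of the cap of the tall slim white bottle (62 mm wide, cap top 182 mm above the counter, fixed in a wooden holder 92 mm square). The same kind of cap, 54 mm diameter, 30 mm tall. Not to be opened. z up.
- bottle_turn (a joint): Turn of the bottle's cap in rad: 0 is shut, growing anticlockwise, stop at 1.2. Must stay shut; it starts between 0 and 0.12.
Mind the look-alikes: they are no part of the job. What is shaped like the part that bears tub_cap but blue or green is not meant.

How it is judged (in metres and radians):
At the end, for the whole second after the job is handed in: The tub's cap is turned open by more than 0.9 rad (its stop is at 1.2), it has sprung back up to within 3 mm of its height at the start, and the bottle's cap is still shut (turn below 0.3 rad) (value of joint tub_turn above 0.9 rad and distance of tub_cap from where it was at the start of the episode below 0.003 m and value of joint bottle_turn below 0.3 rad); the robot touches nothing.
It fails at once if the cap of the tall slim bottle is turned open (beyond 0.3 rad) (value of joint bottle_turn above 0.3 rad).
It also fails if it takes over 32 s, if anything falls off the work surface, if the arm or the gripper's body presses on something with over 40 N, if the wrist force passes 120 N, or if a joint passes its speed limit or range.

### The arm

A 6-joint arm with a two-finger parallel gripper is mounted at the origin on the work surface. World frame = base frame: x ahead of the robot, y to its left, z up, the work surface at z = 0. Lengths are in mm, angles in rad, forces in N, time in s.
With the tool pointing down it reaches from about 350 to 975 mm from the base axis. Payload 17.4 kg.
Tool frame: the origin (TCP) lies at the very end of the fingers, on their centre line; the grasp point (between the pads) lies 19 mm behind it; z points along the fingers, y is the line along which they close (so a half turn about z gives the same grasp; the last joint's range is limited). The gripper opens to 85 mm and grips with 20 to 120 N. Pads are 22 mm wide; open, the fingers measure 114 mm over their backs; the gripper's body (76 mm by 85 mm) begins 54 mm behind the grasp point. The pads swing forward as they close: fully open they stand 13 mm farther back than shut.
Start: joints at [1.285, 0.116, 1.442, -0, 1.584, -0.038], TCP at [165.566, 654.385, 231.303] pointing down, gripper open.
Joint ranges: [-2.83, 2.83], [-0.83, 2.19], [0.07, 2.5], [-1.14, 4.28], [0.01, 3], [-2.97, 2.97]. Speed limits (rad/s): [1.89, 1.89, 2.22, 3.14, 3.14, 3.14].

### API

Orientations are given as a rotation vector (axis times angle).
In Python, from cell import get_state, eyes, ticket, spotter gives the robot as it stands.
- The arm moves only by the shell command python3 -m pendant 'ROWS'. ROWS is text: rows parted by semicolons, each of 5 numbers parted by spaces: the closure, from 0 (fully open) to 1 (shut), then the shift along the world's x, y, z each as a share of 0.1 m, from -1 to 1, then the turn about the world's z as a share of pi/4 rad, from -1 to 1. A call has 1 to 12 rows; each row is the pose to reach, as a shift and turn from the pose commanded when the call began; what a row does not reach only later rows make up. A row lasts 1/12 s, in which the tool goes at most 41.7 mm and 7.16 degrees, less where a joint would pass 70% of its speed; a pose out of reach is approached as far as the arm can. A call with a number of a shift or a turn outside -1 to 1 is refused whole. A call with a gripper value outside its range is refused whole. The fingers move at their own pace and stop on an object; the grip force is fixed at half the most. Time passes only in rows, so rows that repeat a pose let the fingers close. It gives the time, the measured TCP pose, the force, the opening and the grip force at its end, in the units of the state.
- get_state(): the state, without advancing time (a new reading comes with each control period).
- eyes.snapshot(name): name is "scene" or "top" or "wrist"; returns a dict with "frame" (420x560x3 uint8, blue, green, red), "intrinsics" (3x3 intrinsics, pixels), "k1" (the pictures are not rectified: a ray, as slopes to the right and down, at radius r is drawn at 1 + k1 r^2 times it, then the intrinsics apply), "origin" and "attitude" of the camera in the world; the wrist camera has in their place "tool_from_camera" (4x4, takes a point from camera to tool coordinates, whose origin is the TCP and whose axes are the flange's). Camera axes: x right, y down, z forward; pixel columns grow to the right and rows downward; lengths in mm; the calibration is good to about 2 mm. A picture is of the moment at which its call begins: read the wrist's pose just before it. There is no depth.
- ticket.sign_off(): hands the job in; it is judged then, once.
Trained networks look in a picture, given as the dict that the camera call returned (one of the last four; its "shot" number tells which), for a name from the list of things; names that differ only in an ending like _2 or _b are one class to them, and where a whole thing is asked for, a point or a joint stands for the part that bears it (a point fixed in the world has none). Each returns a list of dicts, best first, with "p" (0 to 1); they miss things now and then, are a little off and sometimes report something else, mostly with a low value. They report only what shows in the picture. A call takes as long as a camera call. They do not tell look-alikes from the thing itself.
- spotter.boxes_of(picture, query): "uv" ([column, row] in pixels, amid what is visible of it).
- spotter.outline_of(picture, query): "mask" (420x560 bool, what is visible of it) and "uv" ([column, row] in pixels, amid what is visible of it).
The state is a dict: "time_s": time; "q": joint angles; "dq": joint speeds; "joint_efforts": joint torques, N m; "ee_pos": TCP position; "tcp_rot": TCP orientation; "ft_force": force on the tool from outside, world axes, zero at the start; "wrist_torque": the same for the moment, N m; "width": finger opening in mm; "grip_force": force on a finger pad.
Only numpy, scipy, OpenCV 4.12 (cv2) and the standard library are available. Lean on these libraries where they do the work, as an engineer would, in place of code of your own. Each camera call takes 0.05 s, during which the arm holds its last target. There are 200 camera calls.

## Working session

There is one attempt and no reset: what is moved stays moved. The work goes in short steps, Python scripts to look and compute and a shell command to move; the robot and the scene stay as the last step left them, time stands still between calls to the robot, and variables do not carry over. Pictures are saved under pics/ and viewed, at most 10 in all, crops included, and the job is handed in when it is done.

```bash
mkdir -p pics
cat > h.py <<'E'
import numpy as np, cv2
from cell import get_state, eyes, ticket, spotter
def ray(s,uv):
    K=np.array(s["intrinsics"],float);k=s["k1"]
    d=np.array([(uv[0]-K[0,2])/K[0,0],(uv[1]-K[1,2])/K[1,1]]);u=d.copy()
    for _ in range(20): u=d/(1+k*(u@u))
    return np.array(s["origin"],float), np.array(s["attitude"],float)@np.array([u[0],u[1],1])
def atz(s,uv,z):
    o,d=ray(s,uv); return o+d*(z-o[2])/d[2]
E
python3 - <<'E'
from h import *
for n in("scene","top"):
    s=eyes.snapshot(n); cv2.imwrite(f"pics/{n}1.png",s["frame"]); 
    print(n,np.shape(s["attitude"]),s["origin"])
    for q,z in(("tub_cap",132),("bottle_cap",182)):
        for r in spotter.boxes_of(s,q)[:5]: print(q,round(r["p"],2),np.round(r["uv"]),np.round(atz(s,r["uv"],z)))
st=get_state();print(st["time_s"],st["tcp_rot"],st["width"],st["ft_force"])
E
```

```text
scene (3,) [1114.25148498 -163.8163694   872.94236333]Traceback (most recent call last):
  File "<stdin>", line 6, in <module>
  File "h.py", line 9, in atz
    o,d=ray(s,uv); return o+d*(z-o[2])/d[2]
                                       ~^^^
IndexError: invalid index to scalar variable.
```

Attitude is a rotation vector.

```bash
sed -i 's/np.array(s\["attitude"\],float)@/cv2.Rodrigues(np.array(s["attitude"],float))[0]@/' h.py
python3 - <<'E'
from h import *
for n in("scene","top"):
    s=eyes.snapshot(n); cv2.imwrite(f"pics/{n}1.png",s["frame"]); 
    for q,z in(("tub_cap",132),("bottle_cap",182)):
        for r in spotter.boxes_of(s,q)[:5]: print(n,q,round(r["p"],2),np.round(r["uv"]),np.round(atz(s,r["uv"],z)))
st=get_state();print(st["time_s"],st["tcp_rot"],st["width"],st["ft_force"])
E
```

```text
scene tub_cap 0.82 [234. 221.] [ 560. -115.  132.]
scene tub_cap 0.79 [164. 327.] [ 778. -297.  132.]
scene tub_cap 0.73 [201. 164.] [ 359. -162.  132.]
scene bottle_cap 0.81 [345. 192.] [581. 142. 182.]
top tub_cap 0.69 [344. 316.] [ 350. -157.  132.]
top tub_cap 0.65 [318. 225.] [ 550. -103.  132.]
top tub_cap 0.6 [404. 126.] [ 769. -298.  132.]
top bottle_cap 0.62 [198. 220.] [564. 153. 182.]
0.4 [-3.88234221e-01 -3.11749104e+00  3.26039373e-04] 85.40126432489696 [-0.15446297  0.11585966  0.59437244]
```

View pics/scene1.png

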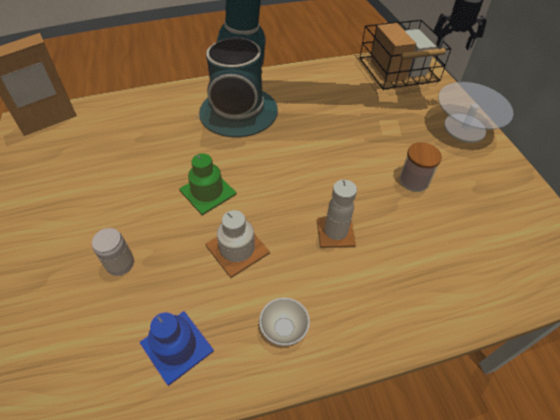

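View pics/top1.png

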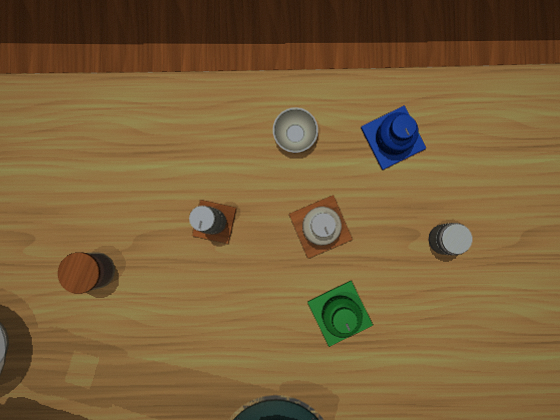

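The scene picture shows the white tub's cap at about (234,221) and the bottle's cap at (344,190). In the top view they are at (323,225) and (202,218). The blue and green tubs are decoys. Next I'll refine the white cap's centre.

Run:
```python
from h import *
t=cv2.imread("pics/top1.png")[185:265,280:360];s=cv2.imread("pics/scene1.png")[195:275,195:275]
cv2.imwrite("pics/c1.png",np.hstack([cv2.resize(i,(400,400),interpolation=cv2.INTER_CUBIC) for i in(t,s)]))
a=eyes.snapshot("top");b=eyes.snapshot("scene")
for p in((318,225),(321,225),(324,225)): print(atz(a,p,132).round())
print(atz(b,(234,219),132).round())
```

```text
[ 551. -104.  132.]
[ 551. -111.  132.]
[ 551. -117.  132.]
[ 554. -114.  132.]
```

View pics/c1.png

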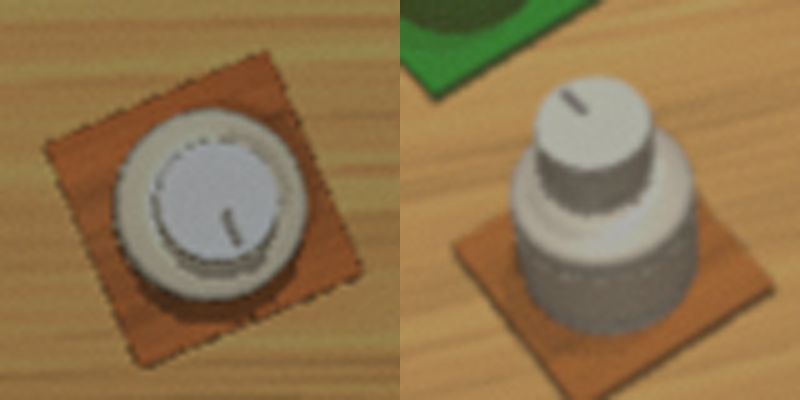

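```bash
python3 -m pendant '0 0.16 -0.32 0.05 -0.08; 0 0.32 -0.64 0.1 -0.16; 0 0.48 -0.96 0.15 -0.24'; python3 -c "
from h import *;print(get_state()['q'])"
```

```text
time_s: 0.75
ee_pos: [213.7, 557.3, 246.0]
tcp_rot: [-0.683, -3.066, 0.001]
ft_force: [1.0, 0.8, 0.4]
width: 85.0
grip_force: 0.0
[ 1.16193096e+00 -5.68632336e-02  1.59468530e+00 -9.27924354e-05
  1.60455116e+00  2.95146367e-02]
```

```bash
for i in 1; do :; done
python3 -m pendant '0 0.16 -0.32 0 -0.08; 0 0.32 -0.64 0 -0.16; 0 0.48 -0.96 0 -0.24' >/dev/null
python3 -m pendant '0 0.16 -0.32 0 -0.08; 0 0.32 -0.64 0 -0.16; 0 0.48 -0.96 0 -0.24' >/dev/null
python3 -m pendant '0 0.16 -0.32 0 -0.08; 0 0.32 -0.64 0 -0.16; 0 0.48 -0.96 0 -0.24' >/dev/null
python3 -m pendant '0 0.16 -0.32 0 -0.08; 0 0.32 -0.64 0 -0.16; 0 0.48 -0.96 0 -0.24' >/dev/null
python3 -m pendant '0 0.16 -0.32 0 -0.08; 0 0.32 -0.64 0 -0.16; 0 0.48 -0.96 0 -0.24'
python3 -m pendant '0 0.16 -0.32 0 -0.08; 0 0.32 -0.64 0 -0.16; 0 0.48 -0.96 0 -0.24; 0 0.48 -0.96 0 -0.24'
python3 - <<'E'
from h import *
st=get_state();print(st['q'],st["ft_force"])
s=eyes.snapshot("wrist");T=np.array(s["tool_from_camera"],float);R=cv2.Rodrigues(np.array(st["tcp_rot"]))[0]
A=np.eye(4);A[:3,:3]=R;A[:3,3]=st["ee_pos"];W=A@T
s["origin"]=W[:3,3];s["attitude"]=cv2.Rodrigues(W[:3,:3])[0].ravel()
import pickle;pickle.dump(s,open("w1.pkl","wb"))
cv2.imwrite("pics/w1.png",s["frame"])
for r in spotter.boxes_of(s,"tub_cap")[:3]: print(r["p"],r["uv"],atz(s,r["uv"],132))
E
```

```text
time_s: 2.0
ee_pos: [453.9, 76.6, 246.7]
tcp_rot: [2.002, 2.42, 0.001]
ft_force: [0.2, 0.0, 0.2]
width: 85.2
grip_force: 0.0
time_s: 2.33
ee_pos: [503.0, -22.0, 245.9]
tcp_rot: [2.226, 2.216, -0.002]
ft_force: [0.9, 0.1, -0.2]
width: 85.7
grip_force: 0.0
[-9.37042670e-02 -2.66322462e-01  1.77946160e+00 -1.19752608e-03
  1.62871079e+00 -8.95000599e-02] [ 0.93752397  0.14624183 -0.23064269]
0.72 [344.6, 314.1] [ 552.39002803 -111.79541279  132.        ]
```

View pics/w1.png

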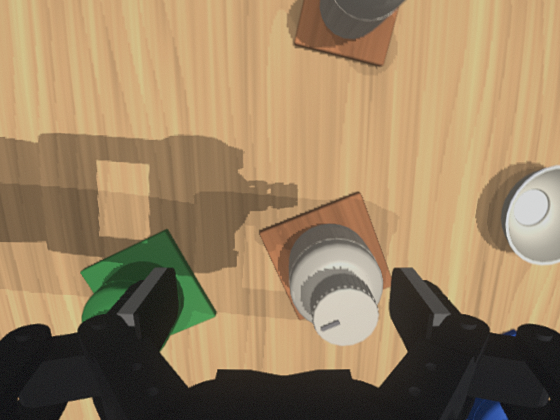

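The wrist view shows the white tub's cap, with the centre of its top face at about (346,317). The decoys are well clear of the fingers.

Run:
```python
from h import *
import pickle;s=pickle.load(open("w1.pkl","rb"))
print(atz(s,(346,317),132),np.array(get_state()["ee_pos"]))
```

```text
[ 553.66490403 -114.49979499  132.        ] [501.69589652 -18.58283728 246.05630115]
```

```bash
python3 -m pendant '0 0.17 -0.32 0 0; 0 0.34 -0.65 0 0; 0 0.515 -0.97 0 0; 0 0.515 -0.97 -0.2 0; 0 0.515 -0.97 -0.5 0; 0 0.515 -0.97 -0.8 0; 0 0.515 -0.97 -0.8 0; 0 0.515 -0.97 -0.8 0'
python3 - <<'E'
from h import *
st=get_state();print(st["ee_pos"],st["ft_force"])
s=eyes.snapshot("wrist");cv2.imwrite("pics/w2.png",s["frame"])
E
```

```text
time_s: 3.1
ee_pos: [552.5, -113.5, 166.0]
tcp_rot: [-2.214, -2.226, 0.002]
ft_force: [-0.6, 0.5, 0.1]
width: 85.4
grip_force: 0.0
[ 552.48595769 -113.50207089  166.01270175] [-0.56920035  0.49287966  0.1430865 ]
```

View pics/w2.png

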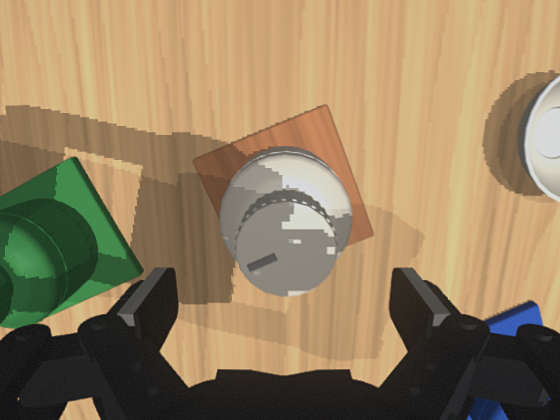

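The cap centre is at about (286,246), midway between the finger tips at columns 176 and 392, so it is centred along the closing line. I'll check the other axis by projection.

Run:
```python
from h import *
st=get_state();s=eyes.snapshot("wrist");T=np.array(s["tool_from_camera"],float);R=cv2.Rodrigues(np.array(st["tcp_rot"]))[0]
A=np.eye(4);A[:3,:3]=R;A[:3,3]=st["ee_pos"];W=A@T
s["origin"]=W[:3,3];s["attitude"]=cv2.Rodrigues(W[:3,:3])[0].ravel()
print(atz(s,(286,246),132),st["ee_pos"])
```

```text
[ 554.87995193 -114.67383869  132.        ] [ 553.26119883 -113.81190348  167.81992907]
```

```bash
python3 -m pendant '0 0.01 0 -0.3 0; 0 0.01 0 -0.63 0; 0 0.01 0 -0.63 0; 0 0.01 0 -0.63 0; 1 0.01 0 -0.63 0; 1 0.01 0 -0.63 0; 1 0.01 0 -0.63 0; 1 0.01 0 -0.63 0; 1 0.01 0 -0.63 0; 1 0.01 0 -0.63 0; 1 0.01 0 -0.63 0; 1 0.01 0 -0.63 0'
```

```text
time_s: 4.2
ee_pos: [554.0, -114.8, 105.2]
tcp_rot: [2.217, 2.225, -0.0]
ft_force: [-10.3, 0.0, 8.4]
width: 52.5
grip_force: 61.8
```

```bash
python3 -m pendant '1 0 0 -0.04 0; 1 0 0 -0.08 0; 1 0 0 -0.1 0; 1 0 0 -0.1 0; 1 0 0 -0.1 0'
```

```text
time_s: 4.62
ee_pos: [554.2, -114.9, 98.0]
tcp_rot: [2.216, 2.224, 0.0]
ft_force: [-26.3, 4.2, 36.2]
width: 52.1
grip_force: 65.2
```

```bash
python3 -m pendant '1 0 0 0 0.12; 1 0 0 0 0.24; 1 0 0 0 0.36; 1 0 0 0 0.48; 1 0 0 0 0.6; 1 0 0 0 0.72; 1 0 0 0 0.84; 1 0 0 0 0.95; 1 0 0 0 0.95'
python3 -c "
from h import *;s=get_state();print(s['wrist_torque'],s['q'][5])"
```

```text
time_s: 5.37
ee_pos: [553.7, -115.0, 98.0]
tcp_rot: [1.246, 2.884, -0.001]
ft_force: [-31.2, 1.7, 39.8]
width: 52.4
grip_force: 66.9
[ 0.48519792  4.93572455 -0.06497239] -1.0044317447309703
```

```bash
python3 -m pendant '1 0 0 0 0.12; 1 0 0 0 0.24; 1 0 0 0 0.36; 1 0 0 0 0.48; 1 0 0 0 0.56; 1 0 0 0 0.56'
python3 -c "
from h import *;s=get_state();print(s['wrist_torque'],s['q'][5])"
```

```text
time_s: 5.87
ee_pos: [553.6, -115.1, 98.0]
tcp_rot: [0.59, 3.086, -0.002]
ft_force: [-31.2, 2.0, 39.7]
width: 52.2
grip_force: 65.3
[ 0.60120446  5.14420109 -0.8725752 ] -1.4422599532903293
```

```bash
python3 -m pendant '1 0 0 0.05 0; 1 0 0 0.1 0; 0 0 0 0.1 0; 0 0 0 0.1 0; 0 0 0 0.1 0; 0 0 0 0.1 0; 0 0 0 0.1 0; 0 0 0 0.1 0; 0 0 0 0.3 0; 0 0 0 0.6 0; 0 0 0 1 0; 0 0 0 1 0'
python3 -m pendant '0 0 0.4 0.4 0; 0 0 0.8 0.4 0; 0 0 0.8 0.4 0; 0 0 0.8 0.4 0'
python3 - <<'E'
from h import *
ims=[]
for n,(x,y) in(("top",(280,185)),("scene",(195,195))):
    ims.append(cv2.resize(eyes.snapshot(n)["frame"][y:y+80,x:x+80],(400,400),interpolation=cv2.INTER_CUBIC))
cv2.imwrite("pics/c2.png",np.hstack(ims))
E
```

```text
time_s: 6.87
ee_pos: [556.0, -115.0, 200.9]
tcp_rot: [0.594, 3.076, -0.001]
ft_force: [-0.4, -1.2, 1.1]
width: 85.5
grip_force: 0.0
time_s: 7.2
ee_pos: [554.4, -32.4, 234.3]
tcp_rot: [0.591, 3.084, 0.001]
ft_force: [0.7, -0.2, 0.5]
width: 85.5
grip_force: 0.0
```

View pics/c2.png

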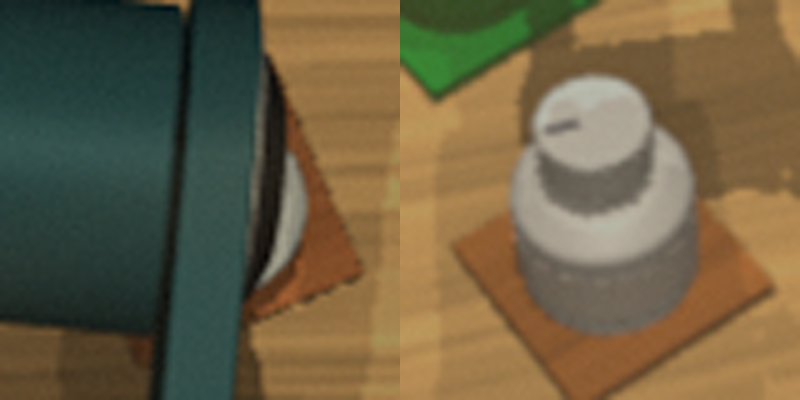

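The scene crop shows the cap back at its old height, with its top edge at row 75 as before, and the mark turned anticlockwise. I'll measure the angle.

Run:
```python
from h import *
s=eyes.snapshot("scene")
f=lambda u,v: atz(s,(195+(u-400)/5,195+v/5),132)[:2]
c=f(593.5,123)
for m in((574,101),(561,127)): d=f(*m)-c; print(d,np.arctan2(d[1],d[0]))
```

```text
[-14.8782704  -6.3355521] -2.7390227140625805
[ -1.55139744 -14.98989852] -1.6739253451936946
```

The mark moved about 1.07 rad, and the torque rise shows the cap reached its stop. It is open.

```bash
python3 -c "
from h import *;print(ticket.sign_off())"
```

```text
the job is handed in; nothing more can be done
None
```

The job is handed in: the white tub's cap is turned open by about 1.1 rad to its stop and has sprung back up; I never touched the bottle. The sign-off returned no verdict.

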